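# Find the full canister, slide it into the storage box and shut the cover

### The arm

A 6-joint arm with a two-finger parallel gripper is mounted at the origin on the work surface. World frame = base frame: x ahead of the robot, y to its left, z up, the work surface at z = 0. Lengths are in m, angles in degrees, forces in N, time in s.
With the tool pointing down it reaches from about 0.375 to 0.9 m from the base axis. Payload 3.1 kg.
Tool frame: the origin (TCP) lies on the centre line of the jaws, within the pads' length; the fingertips stand 19 mm ahead of it and the grasp point (between the pads) is the TCP (tips_ahead is the distance from the TCP to the fingertips, in m); z points along the fingers, y is the line along which they close (so a half turn about z gives the same grasp; the last joint's range is limited). The gripper opens to 87 mm and grips with 3 to 60 N. Pads are 19 mm wide; open, the fingers measure 117 mm over their backs; the gripper's body (75 mm by 190 mm) begins 51 mm behind the grasp point.
Start: joints at [63.054, 30.224, 82.088, -0, 67.689, -10.227], TCP at [0.18, 0.599, 0.22] pointing down, gripper open.
Joint ranges: [-176.69, 176.69], [-43.24, 126.21], [12.49, 139.97], [-82, 262], [0, 151.66], [-163.58, 163.58]. Speed limits (degrees/s): [159.86, 159.86, 180, 180, 180, 180].

### API

Orientations are given as a 3x3 rotation matrix whose columns are the frame's x, y, z axes.
In Python, from rig import read_state, capture, hand_in, trace, landmark_of, tips_ahead gives the robot as it stands.
- The arm moves only by the shell command python3 -m jog 'ROWS'. ROWS is JSON, a list of rows, each an object of numbers: "tx", "ty", "tz": the shift along the tool's x, y, z in cm; "roll": the turn about the tool's z in rad; "jaw": the opening, from 0 (shut) to 1 (fully open). A call has 1 to 8 rows; each row shifts and turns the commanded pose from where the row before left it, along the tool's axes as they then stand; what a row does not reach is not made up. A row lasts 1/10 s, in which the tool goes at most 50 mm and 8.59 degrees, less where a joint would pass 70% of its speed; a pose out of reach is approached as far as the arm can. A call with a gripper value outside its range is refused whole. The fingers move at their own pace and stop on an object; the grip force is fixed at half the most. Time passes only in rows, so rows that do not move let the fingers close. It gives the time, the measured TCP pose, the force, the opening and the grip force at its end, in the units of the state.
- read_state(): the state, without advancing time (a new reading comes with each control period).
- capture(name): name is "scene" or "top" or "wrist"; returns a dict with "img" (480x640x3 uint8, red, green, blue), "vertical_fov" (degrees; the focal length in pixels is half the picture's height over the tangent of half this angle, whatever the lens; pixels are square), "cx", "cy" (the principal point, pixels), "cam_to_world" (4x4, takes a point from camera to world coordinates); the wrist camera has in their place "tool_from_camera" (4x4, takes a point from camera to tool coordinates, whose origin is the TCP and whose axes are the flange's). Camera axes: x right, y up, looking along -z (the intrinsics and any distortion apply to the point x, -y, -z); pixel columns grow to the right and rows downward; lengths in m; the calibration is good to about 2 mm. A picture is of the moment at which its call begins: read the wrist's pose just before it. There is no depth.
- hand_in(): hands the job in; it is judged then, once.
Trained networks look in the newest picture that a camera, given by its name, has taken for a name from the list of things; names that differ only in an ending like _2 or _b are one class to them, and where a whole thing is asked for, a point or a joint stands for the part that bears it (a point fixed in the world has none). Each returns a list of dicts, best first, with "p" (0 to 1); they miss things now and then, are a little off and sometimes report something else, mostly with a low value. They report only what shows in the picture. A call takes as long as a camera call. They do not tell look-alikes from the thing itself.
- trace(camera, thing): "pixels" (480x640 bool, what is visible of it) and "bbox" ([left, top, width, height] in pixels, round what is visible of it).
- landmark_of(camera, thing): "point" ([row, column] in pixels: a listed point, or the origin of a listed thing).
The state is a dict: "time_s": time; "joint_positions": joint angles; "qvel": joint speeds; "tau": joint torques, N m; "position": TCP position; "tcp_rot": TCP orientation; "force": force on the tool from outside, world axes, zero at the start; "moment": the same for the moment, N m; "opening": opening from 0.0 (shut) to 1.0 (fully open); "grasp_force": force on a finger pad.
Only numpy, scipy, OpenCV 4.12 (cv2) and the standard library are available. Lean on these libraries where they do the work, as an engineer would, in place of code of your own. Each camera call takes 0.05 s, during which the arm holds its last target. There are 200 camera calls.

### The job

One of the three identical steel canisters is full and the other two are nearly empty: find the full one by feeling how hard each is to push, slide it along the counter into the open front of the wooden storage box until it stops against the back, and then slide the box's cover fully shut over it. The lids are loose, so keep all canisters upright and standing on the counter, and do not lift them. Leave the two empty ones out on the counter and do not disturb the other things on it.

Things in the scene. Friction and masses are not known exactly. Their poses are not given: they have to be found in the camera images.
- tin_1: closed steel canister with light-wood lid, 72 mm in diameter, 92 mm high; origin at the centre of its underside, z up. The three look alike: one (any of them) is full, 0.6 to 0.7 kg; the others are nearly empty, 0.19 kg each. It slides upright on the counter when pushed low (25 mm up; high pushes bind). Sliding takes 2.5 to 4.2 N if full, 0.8 to 1.1 N if empty; less stays after stopping
- tin_2: closed steel canister with light-wood lid, 72 mm in diameter, 92 mm high; origin at the centre of its underside, z up. The three look alike: one (any of them) is full, 0.6 to 0.7 kg; the others are nearly empty, 0.19 kg each. It slides upright on the counter when pushed low (25 mm up; high pushes bind). Sliding takes 2.5 to 4.2 N if full, 0.8 to 1.1 N if empty; less stays after stopping
- tin_3: closed steel canister with light-wood lid, 72 mm in diameter, 92 mm high; origin at the centre of its underside, z up. The three look alike: one (any of them) is full, 0.6 to 0.7 kg; the others are nearly empty, 0.19 kg each. It slides upright on the counter when pushed low (25 mm up; high pushes bind). Sliding takes 2.5 to 4.2 N if full, 0.8 to 1.1 N if empty; less stays after stopping
- box: wooden storage box, fixed; origin and axes as bay. Walls 100 mm high. Compartment: y -44 to +44 mm, open on top and to -x, no floor (the counter runs through), back wall's inner face at x = +36 mm, front ends of its 8 mm side walls at x = -40 mm. The closed solid half of the box adjoins on the +y side, to y = +204 mm, x -40 to +44 mm
- bay (a point): point on the counter where a canister's centre is when it is home against the back wall of the box's compartment. x axis: straight into the compartment, away from its mouth; z up
- cover (a joint): cover, m: 0 = shut (stop), opens along the bay's +y to 0.14 (stop). Starts at 0.10 or more. 2 N friction, no spring, stays put. Shut, its plate spans y -48 to +48 mm of the bay, top 108 mm above the counter. Its front apron hangs at the bay's x = -52 to -46 mm, 14 to 108 mm above the counter: it closes the mouth and fouls a canister standing out of it
- bar (a point): centre of the top of the cover's steel grip bar: 56 mm along the bay's x, 12 mm along its y (the sliding direction), 22 mm high, top 130 mm above the counter. Moves with the cover (at the bay's x = 0, y = 30 mm + joint value)
- mug: bystander: white mug with a handle at its +y, 76 mm in diameter, 85 mm high; origin at the centre of its underside
- cup: bystander: small blue cup, 60 mm in diameter, 55 mm high; origin at the centre of its underside
- spoon: bystander: spoon lying on the counter, 140 mm long along its x
- capsule_1: bystander: coffee capsule, 36 mm in diameter, 27 mm high; origin at the centre of its underside
- capsule_2: bystander: coffee capsule, as capsule_1
- jar: bystander: glass jar with wooden lid, 80 mm in diameter, 100 mm high; origin at the centre of its underside
Things that resemble listed ones, but are neither listed nor needed, are in the scene too. What is shaped like the tin_3 but green is not meant.

How it is judged:
By the outcome, as a careful person would: the job done as asked, in the order asked, and still so for the second after the job is handed in, with the robot touching nothing.
It also fails if it takes over 72 s, if anything falls off the work surface, if the arm or the gripper's body presses on something with over 40 N, if the wrist force passes 120 N, or if a joint passes its speed limit or range.

## Working session

There is one attempt and no reset: what is moved stays moved. The work goes in short steps, Python scripts to look and compute and a shell command to move; the robot and the scene stay as the last step left them, time stands still between calls to the robot, and variables do not carry over. Pictures are saved under pics/ and viewed, at most 12 in all, crops included, and the job is handed in when it is done.

```bash
ls; mkdir -p pics; cat > h.py <<'E'
import numpy as np,cv2
from rig import *
def grab(n,f=None):
    c=capture(n)
    if f: cv2.imwrite('pics/'+f,cv2.cvtColor(c['img'],cv2.COLOR_RGB2BGR))
    return c
def cam(c,st=None):
    f=240/np.tan(np.radians(c['vertical_fov'])/2)
    if 'cam_to_world' in c: M=np.array(c['cam_to_world'])
    else:
        T=np.eye(4);T[:3,:3]=st['tcp_rot'];T[:3,3]=st['position'];M=T@np.array(c['tool_from_camera'])
    return f,c['cx'],c['cy'],M
def ray(c,rc,z,st=None):
    f,cx,cy,M=cam(c,st)
    d=M[:3,:3]@np.array([(rc[1]-cx)/f,-(rc[0]-cy)/f,-1]);o=M[:3,3]
    return o+d*(z-o[2])/d[2]
def proj(c,p,st=None):
    f,cx,cy,M=cam(c,st)
    q=M[:3,:3].T@(np.array(p)-M[:3,3])
    return cy-f*q[1]/-q[2],cx+f*q[0]/-q[2]
E
python3 - <<'E'
from h import *
np.set_printoptions(precision=3,suppress=True)
s=read_state();print({k:np.round(v,3).tolist() for k,v in s.items()},tips_ahead)
for n in ['top','scene']:
    c=grab(n,n+'1.png');print(n,c['vertical_fov'],c['cx'],c['cy'],[k for k in c],np.array(c['cam_to_world'])[:3,3])
    for t in ['tin_1','box','bay','cover','bar','mug','cup','spoon','capsule_1','jar']:
        print(t,[(np.round(d['p'],2),np.round(d['point'],0).tolist(),ray(c,d['point'],0.13 if t=='bar' else 0)[:2]) for d in landmark_of(n,t)][:6])
E
```

```text
pics
{'time_s': 0.0, 'joint_positions': [63.053, 30.28, 82.157, 0.001, 67.688, -10.228], 'qvel': [0.041, -0.06, -0.013, -0.08, 0.129, 0.042], 'tau': [-0.0, -44.004, -17.659, 0.063, 0.058, -0.0], 'position': [0.179, 0.598, 0.219], 'tcp_rot': [[-0.958, 0.288, -0.001], [0.288, 0.958, -0.002], [0.0, -0.002, -1.0]], 'force': [0.681, -0.014, -1.133], 'moment': [-0.016, -0.057, 0.01], 'grasp_force': 0.0, 'opening': 1.004} 0.019
top 53.653283375327256 318.76693203185386 235.4871900881806 ['img', 'vertical_fov', 'cx', 'cy', 'cam_to_world'] [0.271 0.015 1.368]
tin_1 [(np.float64(0.94), [286.0, 402.0], array([ 0.394, -0.233])), (np.float64(0.8), [274.0, 230.0], array([0.472, 0.258])), (np.float64(0.7), [191.0, 440.0], array([ 0.666, -0.382])), (np.float64(0.6), [230.0, 433.0], array([ 0.548, -0.346])), (np.float64(0.6), [256.0, 476.0], array([ 0.461, -0.46 ]))]
box [(np.float64(0.67), [206.0, 343.0], array([ 0.646, -0.088]))]
bay [(np.float64(0.96), [207.0, 342.0], array([ 0.641, -0.084]))]Traceback (most recent call last):
  File "<stdin>", line 7, in <module>
ValueError: it knows: bar, bay, box, capsule, cup, jar, mug, spoon, tin
```

```bash
python3 - <<'E'
from h import *
np.set_printoptions(precision=3,suppress=True)
for n in ['top','scene']:
    c=grab(n,n+'1.png');print(n,c['vertical_fov'],c['cx'],c['cy'],np.array(c['cam_to_world'])[:3])
    for t in ['tin_1','box','bay','bar','mug','cup','spoon','capsule_1','jar']:
        print(t,[(float(np.round(d['p'],2)),np.round(d['point'],0).tolist(),ray(c,d['point'],0.13 if t=='bar' else 0)[:2]) for d in landmark_of(n,t)][:6])
E
```

```text
top 53.653283375327256 318.76693203185386 235.4871900881806 [[-0.088  0.974 -0.208  0.271]
 [-0.996 -0.087  0.016  0.015]
 [-0.003  0.208  0.978  1.368]]
tin_1 [(0.89, [288.0, 399.0], array([ 0.386, -0.224])), (0.89, [233.0, 435.0], array([ 0.54 , -0.348])), (0.68, [278.0, 233.0], array([0.46, 0.25])), (0.66, [258.0, 476.0], array([ 0.456, -0.457])), (0.64, [192.0, 444.0], array([ 0.661, -0.393]))]
box [(0.93, [203.0, 342.0], array([ 0.654, -0.086])), (0.5, [209.0, 342.0], array([ 0.637, -0.085]))]
bay []
bar [(0.98, [191.0, 289.0], array([0.665, 0.066]))]
mug [(0.87, [202.0, 402.0], array([ 0.642, -0.264]))]
cup [(0.3, [213.0, 339.0], array([ 0.626, -0.073])), (0.28, [278.0, 231.0], array([0.459, 0.256]))]
spoon [(0.71, [270.0, 446.0], array([ 0.429, -0.367])), (0.41, [230.0, 437.0], array([ 0.548, -0.356]))]
capsule_1 [(0.69, [238.0, 206.0], array([0.585, 0.325])), (0.43, [246.0, 186.0], array([0.565, 0.384]))]
jar [(0.96, [280.0, 166.0], array([0.47 , 0.445]))]
scene 48.73044793948966 323.6358574266214 239.3442852064776 [[ 0.082 -0.715  0.694  1.299]
 [ 0.997  0.057 -0.058 -0.055]
 [ 0.002  0.697  0.718  0.911]]
tin_1 [(0.86, [289.0, 164.0], array([ 0.54 , -0.343])), (0.83, [238.0, 226.0], array([ 0.393, -0.216])), (0.71, [339.0, 125.0], array([ 0.666, -0.405])), (0.68, [265.0, 117.0], array([ 0.462, -0.458])), (0.63, [248.0, 426.0], array([0.466, 0.257]))]
box [(0.89, [318.0, 284.0], array([ 0.639, -0.083])), (0.66, [284.0, 360.0], array([0.56 , 0.087]))]
bay []
bar [(0.55, [280.0, 360.0], array([0.657, 0.068]))]
mug [(0.93, [326.0, 194.0], array([ 0.644, -0.268]))]
cup [(0.61, [243.0, 339.0], array([0.433, 0.053]))]
spoon [(0.72, [252.0, 159.0], array([ 0.428, -0.368]))]
capsule_1 [(0.79, [284.0, 462.0], array([0.581, 0.314])), (0.52, [274.0, 490.0], array([0.556, 0.383]))]
jar [(0.95, [251.0, 505.0], array([0.488, 0.441]))]
```

View pics/top1.png

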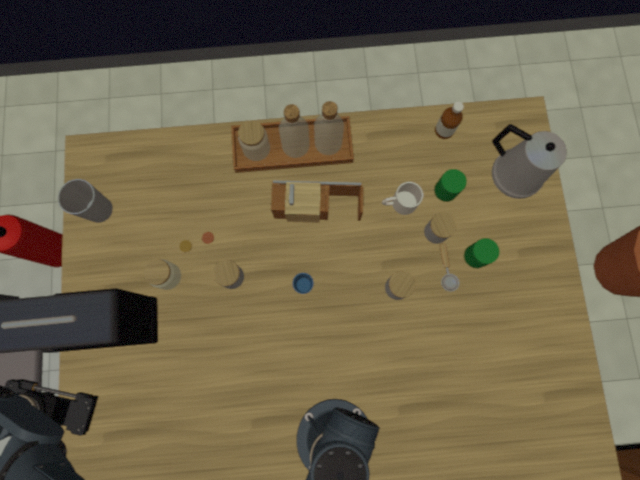

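View pics/scene1.png

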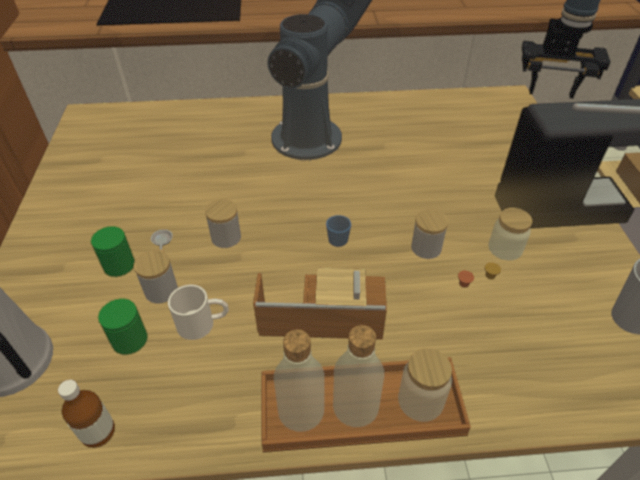

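Candidates that look like tins in the top picture are the canisters at (400,287), (439,229) and (229,274), the green ones at (450,185) and (481,252), and the wood-lidded glass jars at (166,273) and (252,137). I choose the three steel-grey ones with wooden lids. The box mouth faces the robot at about (342,210). First I'll move in, away from the coffee machine, and look with the wrist camera.

```bash
python3 -m jog '[{"tx":-1.4,"ty":-4.6},{"tx":-1.4,"ty":-4.6},{"tx":-1.4,"ty":-4.6},{"tx":-1.4,"ty":-4.6,"tz":-2},{"tx":-1.4,"ty":-4.6,"tz":-2},{"roll":-0.146,"tz":-3},{"roll":-0.146,"tz":-3}]'
python3 -m jog '[{"tx":-4.5,"ty":-1},{"tx":-4.5,"ty":-1},{"tx":-4.5,"ty":-1},{"tx":-3,"ty":-1},{"tx":-3,"ty":-2},{},{}]'
python3 - <<'E'
from h import *
np.set_printoptions(precision=3,suppress=True)
s=read_state();c=grab('wrist','w1.png');print(s['position'],s['tcp_rot'],s['force'],c['vertical_fov'],np.array(c['tool_from_camera']))
for t in ['tin_1','box','bay','bar','cup']:
    print(t,[(float(np.round(d['p'],2)),np.round(d['point'],0).tolist(),ray(c,d['point'],0.13 if t=='bar' else 0,s)[:2]) for d in landmark_of('wrist',t)][:6])
E
```

```text
[0.18  0.599 0.22 ] [[-0.958  0.288 -0.   ]
 [ 0.288  0.958  0.   ]
 [ 0.     0.    -1.   ]] [-0.085  0.854 -0.253] 58.561458208202644 [[ 0.     0.957  0.291  0.08 ]
 [ 1.    -0.001  0.001  0.   ]
 [ 0.001  0.291 -0.957 -0.165]
 [ 0.     0.     0.     1.   ]]
tin_1 []
box []
bay []
bar []
cup []$[0]: bad value
$[0]: bad value
```

View pics/w1.png

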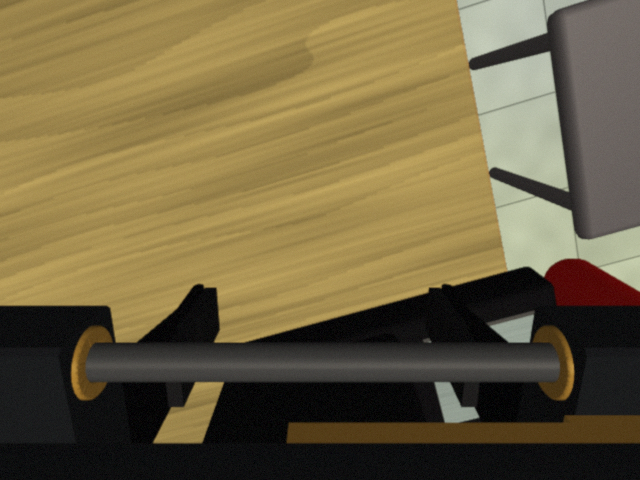

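```bash
python3 -m jog '[{"tx":-1.4,"ty":-4.6,"tz":0,"roll":0,"jaw":1},{"tx":-1.4,"ty":-4.6,"tz":0,"roll":0,"jaw":1}]'
```

```text
time_s: 1.7
position: [0.1802, 0.5021, 0.2192]
tcp_rot: [[-0.958, 0.286, 0.001], [0.286, 0.958, 0.0], [-0.0, 0.001, -1.0]]
force: [0.8, 0.4, 0.5]
opening: 1.001
grasp_force: 0.0
```

```bash
python3 -m jog '[{"tx":-1.4,"ty":-4.6,"tz":-2,"roll":0,"jaw":1},{"tx":-1.4,"ty":-4.6,"tz":-2,"roll":0,"jaw":1},{"tx":-1.4,"ty":-4.6,"tz":-3,"roll":-0.146,"jaw":1},{"tx":-2,"ty":0,"tz":-3,"roll":-0.146,"jaw":0.5},{"tx":-4.5,"ty":-1.5,"tz":-2,"roll":0,"jaw":0},{"tx":-4.5,"ty":-1.5,"tz":-2,"roll":0,"jaw":0},{"tx":-4.5,"ty":-1.5,"tz":0,"roll":0,"jaw":0},{"tx":-4.5,"ty":-4.5,"tz":0,"roll":0,"jaw":0}]'
python3 -m jog '[{"tx":-4.5,"ty":-4.5,"tz":0,"roll":0,"jaw":0},{"tx":-2,"ty":-4.5,"tz":0,"roll":0,"jaw":0},{"tx":0,"ty":0,"tz":0,"roll":0,"jaw":0},{"tx":0,"ty":0,"tz":0,"roll":0,"jaw":0}]'
cat >> h.py <<'E'
def look(n,f,things,s=None,k=6):
    c=grab(n,f)
    for t in things:
        print(t,[(float(np.round(d['p'],2)),np.round(d['point'],0).tolist(),np.round(ray(c,d['point'],0.13 if t=='bar' else 0,s)[:2],3).tolist()) for d in landmark_of(n,t)][:k])
    return c
E
python3 - <<'E'
from h import *
s=read_state();look('wrist','w2.png',['tin','box','bay','bar','cup','capsule','mug','jar'],s);print(s['position'],s['force'])
E
```

```text
time_s: 2.5
position: [0.3715, 0.2857, 0.3545]
tcp_rot: [[-1.0, -0.001, 0.004], [-0.001, 1.0, 0.003], [-0.004, 0.003, -1.0]]
force: [-0.1, 0.5, -0.1]
opening: 0.629
grasp_force: 0.0
time_s: 2.9
position: [0.4239, 0.204, 0.3532]
tcp_rot: [[-1.0, 0.003, -0.001], [0.003, 1.0, 0.001], [0.001, 0.001, -1.0]]
force: [-0.6, -0.1, 0.5]
opening: 0.261
grasp_force: 0.0
tin [(0.57, [208.0, 362.0], [0.462, 0.253])]
box []
bay []
bar []
cup [(0.71, [179.0, 196.0], [0.426, 0.05])]
capsule [(0.7, [280.0, 458.0], [0.558, 0.381]), (0.6, [298.0, 407.0], [0.585, 0.316])]
mug []
jar [(0.95, [223.0, 515.0], [0.483, 0.445])]
[0.42385868 0.20402674 0.35317145] [-0.61883898 -0.14387741  0.50612778]
```

View pics/w2.png

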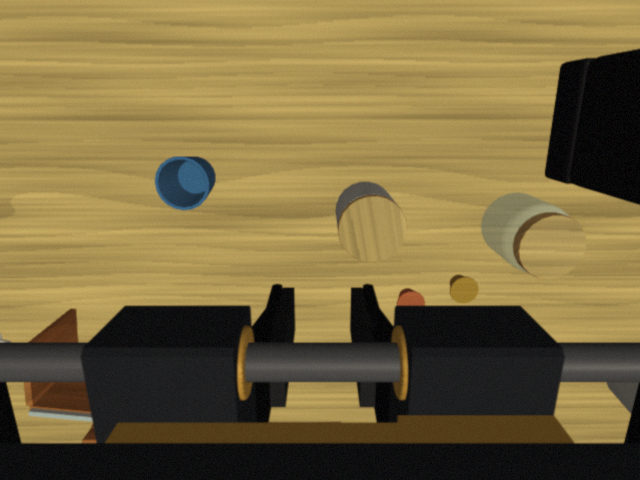

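The picture shows tin C's lid at (370,228), the cup at (186,182), the jar at (540,240) and the capsules at (410,300) and (463,289). Tin C is at (0.462, 0.254). I'll push it gently in +x with the two fingers spread 40 mm.

```bash
python3 -m jog '[{"tx":1.5,"ty":2.5,"tz":4,"roll":0,"jaw":0.46},{"tx":1.7,"ty":2.5,"tz":4,"roll":0,"jaw":0.46},{"tx":0,"ty":0,"tz":5,"roll":0,"jaw":0.46},{"tx":0,"ty":0,"tz":5,"roll":0,"jaw":0.46},{"tx":0,"ty":0,"tz":5,"roll":0,"jaw":0.46},{"tx":0,"ty":0,"tz":4,"roll":0,"jaw":0.46},{"tx":0,"ty":0,"tz":2,"roll":0,"jaw":0.46},{"tx":0,"ty":0,"tz":0,"roll":0,"jaw":0.46}]'
```

```text
time_s: 4.15
position: [0.3897, 0.2545, 0.0608]
tcp_rot: [[-1.0, -0.001, -0.006], [-0.001, 1.0, -0.002], [0.006, -0.002, -1.0]]
force: [0.1, -0.9, -0.1]
opening: 0.46
grasp_force: 0.0
```

```bash
python3 -m jog '[{"tx":-1,"ty":0,"tz":1.35,"roll":0,"jaw":0.46},{"tx":-1.5,"ty":0,"tz":0,"roll":0,"jaw":0.46},{"tx":-0.4,"ty":0,"tz":0,"roll":0,"jaw":0.46}]'
for i in 1 2 3 4 5 6 7 8; do python3 -m jog '[{"tx":-0.4,"ty":0,"tz":0,"roll":0,"jaw":0.46}]' | grep -E 'pos|force: \['; done
```

```text
time_s: 4.45
position: [0.4236, 0.2557, 0.0511]
tcp_rot: [[-1.0, -0.0, 0.005], [-0.0, 1.0, 0.002], [-0.005, 0.002, -1.0]]
force: [1.2, 0.2, 0.6]
opening: 0.463
grasp_force: 0.0
position: [0.4253, 0.2553, 0.0511]
force: [-1.4, 0.6, 0.5]
position: [0.4281, 0.255, 0.0508]
force: [-1.1, 0.3, 1.4]
position: [0.4319, 0.2549, 0.0505]
force: [-1.8, 0.4, 1.1]
position: [0.4361, 0.2548, 0.0502]
force: [-1.8, -0.7, 1.2]
position: [0.4404, 0.2548, 0.05]
force: [-1.6, -0.2, 0.8]
position: [0.4446, 0.2548, 0.0499]
force: [-1.3, -0.0, 1.3]
position: [0.4488, 0.2548, 0.0499]
force: [-0.3, 0.2, 1.6]
position: [0.4528, 0.2548, 0.0498]
force: [-1.2, 0.5, 1.6]
```

C reads about 1.3 N, so it is likely empty. Next I'll look at tin A and test it.

```bash
python3 -m jog '[{"tx":1.5,"ty":0,"tz":0,"roll":0,"jaw":0.46},{"tx":0,"ty":-2,"tz":-5,"roll":0,"jaw":0.46},{"tx":0,"ty":-3,"tz":-5,"roll":0,"jaw":0.46},{"tx":0,"ty":-5,"tz":-4,"roll":0,"jaw":0.46},{"tx":0,"ty":-5,"tz":-3,"roll":0,"jaw":0.46},{"tx":0,"ty":-5,"tz":-2,"roll":0,"jaw":0.46},{"tx":0,"ty":-5,"tz":-2,"roll":0,"jaw":0.46},{"tx":0,"ty":-5,"tz":-2,"roll":0,"jaw":0.46}]' | head -2
python3 -m jog '[{"tx":0,"ty":-5,"tz":0,"roll":0,"jaw":0.46},{"tx":0,"ty":-5,"tz":0,"roll":0,"jaw":0.46},{"tx":0,"ty":-2.5,"tz":0,"roll":0,"jaw":0.46},{"tx":0,"ty":0,"tz":0,"roll":0,"jaw":0.46},{"tx":0,"ty":0,"tz":0,"roll":0,"jaw":0.46}]'
python3 - <<'E'
from h import *
s=read_state();look('wrist','w3.png',['tin','box','bay','bar','cup','mug','spoon'],s);print(s['position'],s['force'])
E
```

```text
time_s: 6.05
position: [0.4382, -0.0128, 0.2531]
time_s: 6.55
position: [0.4377, -0.1359, 0.2517]
tcp_rot: [[-1.0, 0.002, 0.0], [0.002, 1.0, 0.001], [-0.0, 0.001, -1.0]]
force: [0.0, 0.2, -0.4]
opening: 0.457
grasp_force: 0.0
tin [(0.72, [145.0, 236.0], [0.392, -0.218]), (0.55, [295.0, 118.0], [0.548, -0.353]), (0.55, [216.0, 2.0], [0.461, -0.457])]
box []
bay []
bar []
cup [(0.97, [176.0, 513.0], [0.422, 0.05])]
mug []
spoon [(0.8, [193.0, 89.0], [0.438, -0.366])]
[ 0.43765825 -0.13592342  0.25172855] [ 0.01526585  0.18327245 -0.38908642]
```

```bash
python3 -m jog '[{"tx":2.5,"ty":-4.2,"tz":0,"roll":0,"jaw":0.46},{"tx":3,"ty":-4.2,"tz":0,"roll":0,"jaw":0.46},{"tx":3,"ty":0,"tz":3,"roll":0,"jaw":0.46},{"tx":2.8,"ty":0,"tz":4,"roll":0,"jaw":0.46},{"tx":0,"ty":0,"tz":4,"roll":0,"jaw":0.46},{"tx":0,"ty":0,"tz":4,"roll":0,"jaw":0.46},{"tx":0,"ty":0,"tz":4,"roll":0,"jaw":0.46},{"tx":0,"ty":0,"tz":1,"roll":0,"jaw":0.46}]'
```

```text
time_s: 7.75
position: [0.3245, -0.2169, 0.0488]
tcp_rot: [[-1.0, -0.0, -0.004], [-0.0, 1.0, 0.005], [0.004, 0.005, -1.0]]
force: [-0.2, 0.4, -0.2]
opening: 0.464
grasp_force: 0.0
```

```bash
python3 -m jog '[{"tx":-1,"ty":-0.2,"tz":0,"roll":0,"jaw":0.46},{"tx":-0.9,"ty":0,"tz":0,"roll":0,"jaw":0.46},{"tx":-0.4,"ty":0,"tz":0,"roll":0,"jaw":0.46}]'
for i in 1 2 3 4 5 6 7 8 9; do python3 -m jog '[{"tx":-0.4,"ty":0,"tz":0,"roll":0,"jaw":0.46}]' | grep -E 'pos|force: \['; done
```

```text
time_s: 8.05
position: [0.3508, -0.2214, 0.0529]
tcp_rot: [[-1.0, -0.002, 0.003], [-0.002, 1.0, -0.003], [-0.003, -0.003, -1.0]]
force: [-0.3, -0.6, -0.2]
opening: 0.461
grasp_force: 0.4
position: [0.3537, -0.2205, 0.0529]
force: [-1.4, 0.2, -1.4]
position: [0.3571, -0.2202, 0.0527]
force: [-0.6, -0.1, 1.4]
position: [0.3609, -0.2201, 0.0524]
force: [-1.2, 1.2, 0.7]
position: [0.3647, -0.2201, 0.0522]
force: [-1.5, -0.2, 0.5]
position: [0.3687, -0.2201, 0.052]
force: [-1.8, 0.1, 0.4]
position: [0.3728, -0.2203, 0.0519]
force: [-1.6, -0.3, 1.0]
position: [0.3769, -0.2204, 0.0519]
force: [-1.2, 0.0, 0.9]
position: [0.3809, -0.2204, 0.0518]
force: [-1.1, 0.1, 1.6]
position: [0.3849, -0.2204, 0.0518]
force: [-1.3, -0.2, 1.1]
```

Tin A also reads about 1.3 N, so B should be the full one. I'll check that while pushing it. First I'll measure the box and B.

```bash
python3 -m jog '[{"tx":1.5,"ty":0,"tz":0,"roll":0,"jaw":0.46},{"tx":0,"ty":0,"tz":-5,"roll":0,"jaw":0.46},{"tx":0,"ty":0,"tz":-5,"roll":0,"jaw":0.46},{"tx":-3,"ty":2,"tz":-4,"roll":0,"jaw":0.46},{"tx":-4.5,"ty":1.5,"tz":-4,"roll":0,"jaw":0.46},{"tx":-4.5,"ty":1.5,"tz":-4,"roll":0,"jaw":0.46},{"tx":-4.5,"ty":1.5,"tz":-4,"roll":0,"jaw":0.46},{"tx":-4.5,"ty":1.5,"tz":-3,"roll":0,"jaw":0.46}]' | head -2
python3 -m jog '[{"tx":-4,"ty":1.5,"tz":-3,"roll":0,"jaw":0.46},{"tx":-2,"ty":1,"tz":0,"roll":0,"jaw":0.46},{"tx":0,"ty":0,"tz":0,"roll":0,"jaw":0.46},{"tx":0,"ty":0,"tz":0,"roll":0,"jaw":0.46},{"tx":0,"ty":0,"tz":0,"roll":0,"jaw":0.46}]'|head -2
python3 - <<'E'
from h import *
s=read_state();c=look('wrist','w4.png',['tin','box','bay','bar','mug','spoon'],s);print(s['position'],s['joint_positions'])
c=look('top',None,['box','bay','bar','tin'])
look('scene',None,['box','bay','bar','tin'])
E
```

```text
time_s: 9.75
position: [0.5482, -0.1514, 0.315]
time_s: 10.25
position: [0.6034, -0.1278, 0.3402]
tin [(0.93, [126.0, 126.0], [0.543, -0.353]), (0.91, [53.0, 24.0], [0.465, -0.453]), (0.87, [235.0, 102.0], [0.672, -0.398]), (0.81, [11.0, 232.0], [0.424, -0.224])]
box []
bay []
bar [(0.65, [258.0, 527.0], [0.656, 0.063])]
mug [(0.97, [210.0, 204.0], [0.64, -0.27])]
spoon [(0.91, [27.0, 99.0], [0.439, -0.367])]
[ 0.60336102 -0.12783884  0.34019575] [-2.23211442e+01  2.34799015e+01  7.41130695e+01 -1.96274607e-02
  8.25482620e+01 -1.12295106e+02]
box []
bay []
bar [(0.7, [190.0, 291.0], [0.666, 0.059]), (0.4, [268.0, 445.0], [0.417, -0.327])]
tin [(0.87, [256.0, 476.0], [0.461, -0.459]), (0.86, [273.0, 400.0], [0.431, -0.231]), (0.73, [230.0, 434.0], [0.55, -0.348]), (0.72, [191.0, 444.0], [0.666, -0.395]), (0.59, [268.0, 231.0], [0.489, 0.255])]
box [(0.63, [318.0, 283.0], [0.639, -0.085]), (0.4, [282.0, 357.0], [0.554, 0.082])]
bay []
bar [(0.89, [283.0, 357.0], [0.664, 0.062])]
tin [(0.91, [288.0, 164.0], [0.539, -0.342]), (0.75, [340.0, 126.0], [0.67, -0.402]), (0.68, [264.0, 121.0], [0.46, -0.45])]
```

View pics/w4.png

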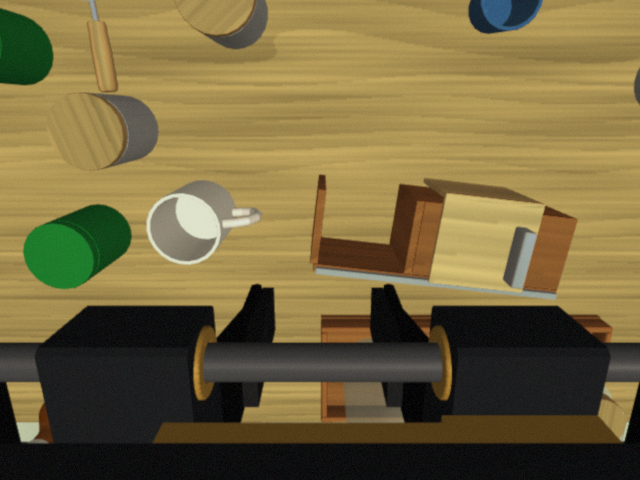

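The box is visible with the left wall top from (322,177) to (313,265) and the back rail from (315,268) to (555,295). It is yawed by a few degrees. B is at (100,130) and the mug at (190,225). I'll overlay the model to refine the box pose, which also serves as the close check.

```bash
cat > ov.py <<'E'
from h import *
import pickle,sys
from scipy.optimize import minimize
s=read_state();c=grab('wrist');pickle.dump((s,c),open('v.pkl','wb'))
ms=[d for t in ['box','bar'] for d in trace('wrist',t)]
print([(d['p'],d['bbox']) for d in ms])
M=[d for d in trace('wrist','box')]
mask=M[0]['pixels'] if M else None
def boxes(q): return [((-.04,-.052,0),(.044,-.044,.1)),((.036,-.052,0),(.044,.204,.1)),((-.04,.044,0),(.044,.204,.1)),((-.052,q-.048,.1),(.044,q+.048,.108)),((-.052,q-.048,.014),(-.046,q+.048,.108)),((-.028,q+.024,.108),(.028,q+.036,.13))]
def W(p,v): 
    co,si=np.cos(p[2]),np.sin(p[2]); return (p[0]+co*v[0]-si*v[1],p[1]+si*v[0]+co*v[1],v[2])
def sil(p,q,only=None):
    im=np.zeros((480,640),np.uint8)
    for a,b in boxes(q):
        P=np.array([proj(c,W(p,(x,y,z)),s)[::-1] for x in(a[0],b[0]) for y in(a[1],b[1]) for z in(a[2],b[2])])
        cv2.fillConvexPoly(im,cv2.convexHull((P*16).astype(np.int32)),1,shift=4)
    im[290:]=0
    return im.astype(bool)
p=np.array([.641,-.085,-.12]);q=.119
if mask is not None:
    mk=mask.copy();mk[290:]=0
    f=lambda v:-(sil(v[:3],v[3])&mk).sum()/(sil(v[:3],v[3])|mk).sum()
    r=minimize(f,[*p,q],method='Nelder-Mead',options=dict(initial_simplex=[[.641,-.085,-.12,.119],[.65,-.085,-.12,.119],[.641,-.075,-.12,.119],[.641,-.085,-.06,.119],[.641,-.085,-.12,.135]]))
    print(r.x,r.fun); p,q=r.x[:3],r.x[3]
im=cv2.cvtColor(c['img'],cv2.COLOR_RGB2BGR)
y0,x0,k=150,290,2.6
cr=cv2.resize(im[y0:y0+170,x0:x0+305],None,fx=k,fy=k,interpolation=cv2.INTER_CUBIC)
for i,(a,b) in enumerate(boxes(q)):
    V=[(x,y,z) for x in(a[0],b[0]) for y in(a[1],b[1]) for z in(a[2],b[2])]
    for u in V:
        for v in V:
            if sum(m!=n for m,n in zip(u,v))==1 and u<v and (u[2]>.05 or i==0):
                A,B=[tuple(int(t) for t in ((np.array(proj(c,W(p,w),s)[::-1])-[x0,y0]+.5)*k)) for w in(u,v)]
                cv2.line(cr,A,B,[(0,255,0),(255,0,0),(255,255,0),(0,0,255),(255,0,255),(0,255,255)][i],1)
cv2.imwrite('pics/'+sys.argv[1],cr)
E
python3 ov.py ov1.png
```

```text
[(0.83, [308.7, 171.4, 271.8, 128.1]), (0.82, [426.0, 174.1, 118.9, 117.8])]
[ 0.64336002 -0.08483312 -0.11121115  0.11598347] -0.9779825908858167
```

View pics/ov1.png

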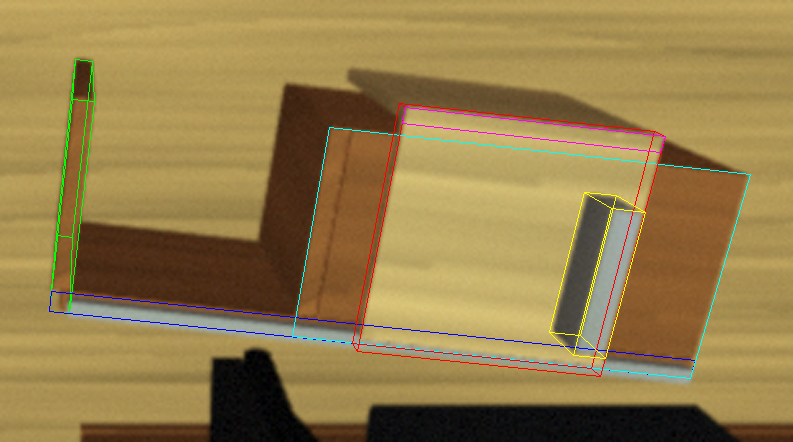

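The overlay fits very well: bay (0.643, -0.085), yaw -6.4°, cover at 0.116. Next I'll turn the tool and go behind B.

```bash
python3 -m jog '[{"tx":0,"ty":0,"tz":-1,"roll":0.14,"jaw":0.46},{"tx":0,"ty":0,"tz":0,"roll":0.14,"jaw":0.46},{"tx":0,"ty":0,"tz":0,"roll":0.14,"jaw":0.46},{"tx":0,"ty":0,"tz":0,"roll":0.14,"jaw":0.46},{"tx":0,"ty":0,"tz":0,"roll":0.14,"jaw":0.46},{"tx":0,"ty":0,"tz":0,"roll":0.14,"jaw":0.46},{"tx":0,"ty":0,"tz":0,"roll":0.14,"jaw":0.46},{"tx":0,"ty":0,"tz":0,"roll":0.14,"jaw":0.46}]' | head -2
python3 -m jog '[{"tx":0,"ty":0,"tz":0,"roll":0.14,"jaw":0.46},{"tx":0,"ty":0,"tz":0,"roll":0.136,"jaw":0.46},{"tx":-4.5,"ty":-1.6,"tz":2,"roll":0,"jaw":0.46},{"tx":-4.5,"ty":-1.6,"tz":2,"roll":0,"jaw":0.46},{"tx":-4.5,"ty":-1.6,"tz":2,"roll":0,"jaw":0.46},{"tx":-4.5,"ty":-1.6,"tz":2,"roll":0,"jaw":0.46},{"tx":-4.5,"ty":-1.6,"tz":2,"roll":0,"jaw":0.46},{"tx":-4.5,"ty":-1.6,"tz":2,"roll":0,"jaw":0.46}]'
python3 -m jog '[{"tx":0,"ty":0,"tz":2,"roll":0,"jaw":0.46},{"tx":0,"ty":0,"tz":0,"roll":0,"jaw":0.46}]'
python3 - <<'E'
from h import *
s=read_state();look('wrist','w5.png',['tin'],s);print(s['position'],s['joint_positions'][5])
E
```

```text
time_s: 12.1
position: [0.6046, -0.1277, 0.3511]
time_s: 12.9
position: [0.5583, -0.4024, 0.2346]
tcp_rot: [[-0.174, 0.985, 0.0], [0.985, 0.174, -0.0], [-0.0, 0.0, -1.0]]
force: [0.6, -0.2, 0.5]
opening: 0.459
grasp_force: 0.0
time_s: 13.1
position: [0.5564, -0.4007, 0.2113]
tcp_rot: [[-0.171, 0.985, -0.005], [0.985, 0.171, 0.006], [0.006, -0.004, -1.0]]
force: [0.2, 0.8, -0.7]
opening: 0.46
grasp_force: 0.0
tin [(0.96, [246.0, 213.0], [0.463, -0.458]), (0.96, [223.0, 446.0], [0.669, -0.4]), (0.75, [144.0, 320.0], [0.545, -0.35])]
[ 0.55638222 -0.40065769  0.21131174] -54.949729674026486
```

```bash
python3 -m jog '[{"tx":-1,"ty":-0.2,"tz":3,"roll":0,"jaw":0.46},{"tx":0,"ty":0,"tz":4,"roll":0,"jaw":0.46},{"tx":0,"ty":0,"tz":4,"roll":0,"jaw":0.46},{"tx":0,"ty":0,"tz":3.5,"roll":0,"jaw":0.46},{"tx":0,"ty":0,"tz":1.7,"roll":0,"jaw":0.46},{"tx":0,"ty":0,"tz":0,"roll":0,"jaw":0.46},{"tx":0,"ty":0,"tz":0,"roll":0,"jaw":0.46}]'
python3 -m jog '[{"tx":1,"ty":0,"tz":0,"roll":0,"jaw":0.46},{"tx":0.5,"ty":0,"tz":0,"roll":0,"jaw":0.46}]' | grep -E 'pos|force: \['
for i in 1 2 3 4 5 6 7 8 9; do python3 -m jog '[{"tx":0.4,"ty":0,"tz":0,"roll":0,"jaw":0.46}]' | grep -E 'pos|force: \['; done
```

```text
time_s: 13.9
position: [0.56, -0.4112, 0.0552]
tcp_rot: [[-0.175, 0.985, 0.002], [0.985, 0.175, -0.002], [-0.003, 0.002, -1.0]]
force: [0.7, -1.3, 0.7]
opening: 0.461
grasp_force: 0.0
position: [0.5567, -0.3957, 0.0555]
force: [0.8, 0.3, 0.4]
position: [0.5556, -0.3916, 0.0548]
force: [0.4, -0.9, -0.2]
position: [0.5552, -0.3895, 0.0548]
force: [-1.3, -5.1, 2.2]
position: [0.5545, -0.3861, 0.0547]
force: [-1.3, -5.0, 1.9]
position: [0.5536, -0.3817, 0.0543]
force: [-1.9, -3.7, 3.5]
position: [0.5526, -0.3771, 0.0538]
force: [-0.7, -4.1, 2.6]
position: [0.552, -0.3728, 0.0536]
force: [1.1, -4.3, 2.9]
position: [0.5517, -0.3688, 0.0536]
force: [0.8, -4.7, 2.2]
position: [0.551, -0.3647, 0.0536]
force: [1.0, -4.7, 2.9]
position: [0.5502, -0.3606, 0.0535]
force: [-0.1, -3.9, 3.3]
```

B resists with about 4.3 N, so it is the full one. I'll slide it toward the front of the box mouth.

```bash
python3 -m jog '[{"tx":0.7,"ty":0,"tz":0.1,"roll":0,"jaw":0.46},{"tx":0.9,"ty":0,"tz":0.1,"roll":0,"jaw":0.46},{"tx":0.9,"ty":0,"tz":0.1,"roll":0,"jaw":0.46},{"tx":0.9,"ty":0,"tz":0.1,"roll":0,"jaw":0.46},{"tx":0.9,"ty":0,"tz":0.1,"roll":0,"jaw":0.46},{"tx":0.9,"ty":0,"tz":0,"roll":0,"jaw":0.46},{"tx":0.9,"ty":0,"tz":0,"roll":0,"jaw":0.46},{"tx":0.9,"ty":0,"tz":0,"roll":0,"jaw":0.46}]' | grep -E 'pos|force: \['
python3 -m jog '[{"tx":0.9,"ty":-0.1,"tz":0,"roll":0,"jaw":0.46},{"tx":0.9,"ty":0,"tz":0,"roll":0,"jaw":0.46},{"tx":0.9,"ty":0,"tz":0,"roll":0,"jaw":0.46},{"tx":0.9,"ty":0,"tz":0,"roll":0,"jaw":0.46},{"tx":0.9,"ty":0,"tz":0,"roll":0,"jaw":0.46},{"tx":0.9,"ty":0,"tz":0,"roll":0,"jaw":0.46},{"tx":0.9,"ty":0,"tz":0,"roll":0,"jaw":0.46},{"tx":0.7,"ty":0,"tz":0,"roll":0,"jaw":0.46}]' | grep -E 'pos|force: \['
python3 - <<'E'
from h import *
s=read_state();look('scene',None,['tin']);look('top',None,['tin']);look('wrist',None,['tin'],s)
E
```

```text
position: [0.5377, -0.2913, 0.0485]
force: [2.0, -4.5, 4.2]
position: [0.5241, -0.2221, 0.0484]
force: [1.1, -4.5, 4.5]
tin [(0.9, [253.0, 430.0], [0.483, 0.264]), (0.86, [265.0, 119.0], [0.463, -0.454]), (0.85, [339.0, 129.0], [0.667, -0.396]), (0.74, [274.0, 236.0], [0.51, -0.186]), (0.56, [248.0, 224.0], [0.428, -0.218])]
tin [(0.92, [257.0, 475.0], [0.456, -0.456]), (0.86, [266.0, 231.0], [0.496, 0.256]), (0.8, [191.0, 442.0], [0.665, -0.387]), (0.43, [275.0, 400.0], [0.424, -0.232])]
tin [(0.97, [240.0, 138.0], [0.427, -0.225]), (0.55, [193.0, 324.0], [0.518, -0.184])]
```

```bash
python3 -m jog '[{"tx":0.7,"ty":0,"tz":0,"roll":0,"jaw":0.46},{"tx":0.9,"ty":-0.1,"tz":0,"roll":0,"jaw":0.46},{"tx":0.9,"ty":0,"tz":0,"roll":0,"jaw":0.46},{"tx":0.9,"ty":-0.1,"tz":0,"roll":0,"jaw":0.46},{"tx":0.9,"ty":0,"tz":0,"roll":0,"jaw":0.46},{"tx":0.9,"ty":0,"tz":0,"roll":0,"jaw":0.46},{"tx":0.9,"ty":0,"tz":0,"roll":0,"jaw":0.46},{"tx":0.9,"ty":0,"tz":0,"roll":0,"jaw":0.46}]' | grep -E 'pos|force: \['
python3 -m jog '[{"tx":0.9,"ty":0,"tz":0,"roll":0,"jaw":0.46},{"tx":0.9,"ty":0,"tz":0,"roll":0,"jaw":0.46},{"tx":0.9,"ty":0,"tz":0,"roll":0,"jaw":0.46},{"tx":0.9,"ty":0,"tz":0,"roll":0,"jaw":0.46},{"tx":0.7,"ty":0,"tz":0,"roll":0,"jaw":0.46},{"tx":0.3,"ty":0,"tz":0,"roll":0,"jaw":0.46}]' | grep -E 'time|pos|force: \['
python3 - <<'E'
from h import *
s=read_state();look('scene','s2.png',['tin']);look('top',None,['tin']);look('wrist',None,['tin'],s)
E
```

```text
position: [0.5099, -0.1534, 0.0483]
force: [-0.2, -3.0, -0.3]
time_s: 18.3
position: [0.5017, -0.108, 0.0482]
force: [0.4, -3.3, 0.6]
tin [(0.92, [340.0, 129.0], [0.669, -0.397]), (0.89, [257.0, 428.0], [0.495, 0.257]), (0.81, [264.0, 288.0], [0.49, -0.069]), (0.66, [244.0, 222.0], [0.413, -0.222]), (0.58, [264.0, 119.0], [0.46, -0.455])]
tin [(0.87, [193.0, 441.0], [0.659, -0.386]), (0.82, [267.0, 235.0], [0.49, 0.244]), (0.62, [259.0, 477.0], [0.452, -0.46]), (0.51, [248.0, 186.0], [0.559, 0.384]), (0.43, [274.0, 399.0], [0.428, -0.229])]
tin [(0.93, [192.0, 322.0], [0.495, -0.069])]
```

```bash
python3 -m jog '[{"tx":-2,"ty":0,"tz":0,"roll":0,"jaw":0.46},{"tx":0,"ty":0,"tz":-4,"roll":0,"jaw":0.46},{"tx":0,"ty":0,"tz":-4,"roll":-0.145,"jaw":0.46},{"tx":0,"ty":0,"tz":-3,"roll":-0.145,"jaw":0.46},{"tx":0,"ty":0,"tz":-2,"roll":-0.145,"jaw":0.46},{"tx":0,"ty":0,"tz":-1,"roll":-0.145,"jaw":0.46},{"tx":0,"ty":0,"tz":0,"roll":-0.145,"jaw":0.46},{"tx":0,"ty":0,"tz":0,"roll":-0.145,"jaw":0.46}]' | head -2
python3 -m jog '[{"tx":0,"ty":0,"tz":0,"roll":-0.145,"jaw":0.46},{"tx":0,"ty":0,"tz":0,"roll":-0.145,"jaw":0.46},{"tx":0,"ty":0,"tz":0,"roll":-0.125,"jaw":0.46},{"tx":4,"ty":2.8,"tz":0,"roll":0,"jaw":0.46},{"tx":4.5,"ty":3,"tz":0,"roll":0,"jaw":0.46},{"tx":0,"ty":0,"tz":0,"roll":0,"jaw":0.46},{"tx":0,"ty":0,"tz":0,"roll":0,"jaw":0.46}]'
python3 - <<'E'
from h import *
s=read_state();look('scene',None,['tin']);look('top',None,['tin']);look('wrist',None,['tin'],s)
P=np.array(s['position'])[:2];e=np.array([.9938,-.111]);n=np.array([.111,.9938]);b=np.array([.6434,-.0848])
print('tool in bay',(P-b)@e,(P-b)@n)
for t in ((.494,-.069),): print('tin in bay',(np.array(t)-b)@e,(np.array(t)-b)@n)
E
```

```text
time_s: 19.4
position: [0.5051, -0.1283, 0.1888]
time_s: 20.1
position: [0.4291, -0.0631, 0.1882]
tcp_rot: [[-0.994, 0.11, -0.001], [0.11, 0.994, 0.001], [0.002, 0.001, -1.0]]
force: [1.2, 0.4, 0.3]
opening: 0.458
grasp_force: 0.0
tin [(0.88, [245.0, 224.0], [0.418, -0.218]), (0.88, [338.0, 125.0], [0.664, -0.406]), (0.86, [264.0, 290.0], [0.49, -0.066]), (0.67, [258.0, 428.0], [0.496, 0.256]), (0.59, [264.0, 118.0], [0.459, -0.456])]
tin [(0.88, [266.0, 232.0], [0.494, 0.253]), (0.87, [254.0, 475.0], [0.465, -0.456]), (0.74, [275.0, 398.0], [0.425, -0.224]), (0.69, [193.0, 442.0], [0.658, -0.388])]
tin [(0.79, [277.0, 325.0], [0.493, -0.067]), (0.77, [220.0, 138.0], [0.423, -0.22])]
tool in bay -0.2154271085914627 -0.002238009299692173
tin in bay -0.15022751999999998 -0.0008813600000000046
```

```bash
python3 -m jog '[{"tx":0,"ty":0.2,"tz":4,"roll":0,"jaw":0.46},{"tx":0,"ty":0,"tz":4,"roll":0,"jaw":0.46},{"tx":0,"ty":0,"tz":3.5,"roll":0,"jaw":0.46},{"tx":0,"ty":0,"tz":2,"roll":0,"jaw":0.46},{"tx":0,"ty":0,"tz":0.5,"roll":0,"jaw":0.46},{"tx":0,"ty":0,"tz":0,"roll":0,"jaw":0.46}]' | grep -E 'pos|force: \['
python3 -m jog '[{"tx":-1,"ty":0,"tz":0,"roll":0,"jaw":0.46},{"tx":-1,"ty":0,"tz":0,"roll":0,"jaw":0.46},{"tx":-0.5,"ty":0,"tz":0,"roll":0,"jaw":0.46},{"tx":-0.7,"ty":0,"tz":0,"roll":0,"jaw":0.46},{"tx":-0.8,"ty":0,"tz":0,"roll":0,"jaw":0.46},{"tx":-0.8,"ty":0,"tz":0,"roll":0,"jaw":0.46},{"tx":-0.8,"ty":0,"tz":0,"roll":0,"jaw":0.46},{"tx":-0.4,"ty":0,"tz":0,"roll":0,"jaw":0.46}]' | grep -E 'pos|force: \['
python3 - <<'E'
from h import *
s=read_state()
P=np.array(s['position'])[:2];e=np.array([.9938,-.111]);n=np.array([.111,.9938]);b=np.array([.6434,-.0848])
print('tool in bay',(P-b)@e,(P-b)@n)
E
```

```text
position: [0.431, -0.0625, 0.0476]
force: [0.5, 0.6, -0.0]
position: [0.4896, -0.0682, 0.0487]
force: [-5.3, 0.6, 3.7]
tool in bay -0.15471844197934473 -0.0006125833595910894
```

```bash
python3 -m jog '[{"tx":-0.7,"ty":0,"tz":0,"roll":0,"jaw":0.46},{"tx":-0.8,"ty":0,"tz":0,"roll":0,"jaw":0.46},{"tx":-0.8,"ty":0,"tz":0,"roll":0,"jaw":0.46},{"tx":-0.8,"ty":0,"tz":0,"roll":0,"jaw":0.46},{"tx":-0.8,"ty":0,"tz":0,"roll":0,"jaw":0.46},{"tx":-0.8,"ty":0,"tz":0,"roll":0,"jaw":0.46},{"tx":-0.7,"ty":0,"tz":0,"roll":0,"jaw":0.46},{"tx":-0.4,"ty":0,"tz":0,"roll":0,"jaw":0.46}]' | grep -E 'pos|force: \['
python3 - <<'E'
from h import *
s=read_state();look('scene',None,['tin']);
P=np.array(s['position'])[:2];e=np.array([.9938,-.111]);n=np.array([.111,.9938]);b=np.array([.6434,-.0848])
print('tool in bay',(P-b)@e,(P-b)@n,s['joint_positions'])
c=look('top','t2.png',['tin']);im=cv2.imread('pics/t2.png')[150:310,250:480];cv2.imwrite('pics/t2c.png',cv2.resize(im,None,fx=3,fy=3))
E
```

```text
position: [0.548, -0.075, 0.0485]
force: [-4.2, 1.0, 5.1]
tin [(0.81, [296.0, 289.0], [0.583, -0.07]), (0.8, [256.0, 432.0], [0.493, 0.264]), (0.78, [246.0, 225.0], [0.422, -0.216]), (0.75, [338.0, 126.0], [0.664, -0.404]), (0.66, [265.0, 120.0], [0.461, -0.453]), (0.56, [255.0, 160.0], [0.439, -0.364])]
tool in bay -0.09593216990104923 -0.0008959585362376642 [-1.93741514e+01  3.94267435e+01  9.98985091e+01 -4.13516932e-03
  4.07434894e+01 -1.03041757e+02]
tin [(0.96, [258.0, 476.0], [0.453, -0.457]), (0.91, [189.0, 442.0], [0.67, -0.388]), (0.84, [273.0, 398.0], [0.43, -0.227]), (0.55, [269.0, 232.0], [0.486, 0.253])]
```

View pics/t2c.png

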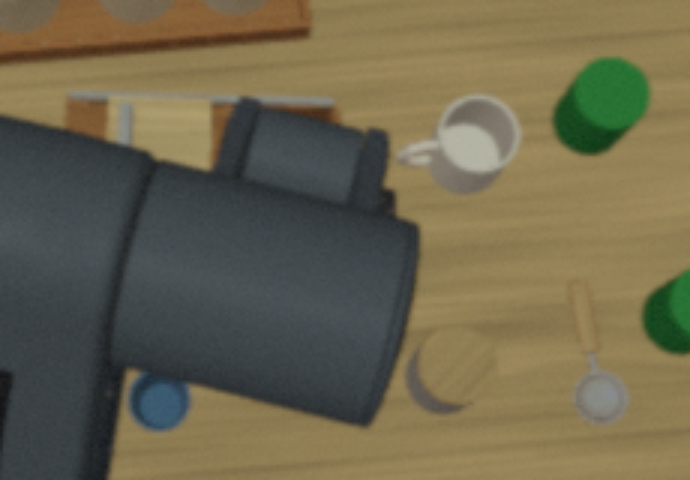

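```bash
python3 -m jog '[{"tx":3.5,"ty":0,"tz":0,"roll":0,"jaw":0.46},{"tx":3.5,"ty":0,"tz":-1,"roll":0,"jaw":0.46},{"tx":0,"ty":0,"tz":0,"roll":0.143,"jaw":1},{"tx":0,"ty":0,"tz":0,"roll":0.143,"jaw":1},{"tx":0,"ty":0,"tz":0,"roll":0.143,"jaw":1},{"tx":0,"ty":0,"tz":0,"roll":0.143,"jaw":1},{"tx":0,"ty":0,"tz":0,"roll":0.143,"jaw":1},{"tx":0,"ty":0,"tz":0,"roll":0.143,"jaw":1}]' | head -2
python3 -m jog '[{"tx":0,"ty":0,"tz":0,"roll":0.143,"jaw":1},{"tx":0,"ty":0,"tz":0,"roll":0.143,"jaw":1},{"tx":0,"ty":0,"tz":0,"roll":0.143,"jaw":1},{"tx":0,"ty":0,"tz":0,"roll":0.143,"jaw":1},{"tx":0,"ty":0,"tz":0,"roll":0.141,"jaw":1},{"tx":0,"ty":0,"tz":1,"roll":0,"jaw":1},{"tx":0,"ty":0,"tz":0,"roll":0,"jaw":1}]'
python3 - <<'E'
from h import *
s=read_state();look('scene',None,['tin'],k=3);look('top',None,['tin']);look('wrist',None,['tin'],s)
P=np.array(s['position'])[:2];e=np.array([.9938,-.111]);n=np.array([.111,.9938]);b=np.array([.6434,-.0848])
print('tool in bay',(P-b)@e,(P-b)@n)
E
```

```text
time_s: 23.6
position: [0.4806, -0.0684, 0.0584]
time_s: 24.3
position: [0.4789, -0.0678, 0.0473]
tcp_rot: [[0.108, 0.994, 0.0], [0.994, -0.108, -0.0], [-0.0, 0.0, -1.0]]
force: [-0.4, 0.2, 0.6]
opening: 0.996
grasp_force: 0.0
tin [(0.89, [247.0, 226.0], [0.424, -0.214]), (0.89, [296.0, 286.0], [0.582, -0.076]), (0.87, [337.0, 127.0], [0.661, -0.401])]
tin [(0.96, [274.0, 399.0], [0.428, -0.23]), (0.96, [189.0, 440.0], [0.672, -0.385]), (0.74, [226.0, 340.0], [0.585, -0.071]), (0.68, [258.0, 476.0], [0.454, -0.459]), (0.62, [268.0, 232.0], [0.489, 0.253])]
tin [(0.79, [263.0, 530.0], [0.589, -0.078])]
tool in bay -0.1653591591686887 -0.001355459109987394
```

```bash
python3 -m jog '[{"tx":0.1,"ty":1,"tz":0,"roll":0,"jaw":1},{"tx":0,"ty":0.7,"tz":0,"roll":0,"jaw":1},{"tx":0,"ty":0.7,"tz":0,"roll":0,"jaw":1},{"tx":0,"ty":0.8,"tz":0,"roll":0,"jaw":1},{"tx":0,"ty":0.8,"tz":0,"roll":0,"jaw":1},{"tx":0,"ty":0.8,"tz":0,"roll":0,"jaw":1},{"tx":0,"ty":0.8,"tz":0,"roll":0,"jaw":1},{"tx":0,"ty":0.6,"tz":0,"roll":0,"jaw":1}]' | grep -E 'time|pos|force: \['
for i in 1 2 3 4; do python3 -m jog '[{"tx":0,"ty":0.3,"tz":0,"roll":0,"jaw":1}]' | grep -E 'pos|force: \['; done
python3 - <<'E'
from h import *
s=read_state()
P=np.array(s['position'])[:2];e=np.array([.9938,-.111]);n=np.array([.111,.9938]);b=np.array([.6434,-.0848])
print('tool in bay',(P-b)@e,(P-b)@n,s['opening'],s['force'])
E
```

```text
time_s: 25.4
position: [0.5393, -0.073, 0.0485]
force: [-5.2, 0.4, 4.2]
position: [0.5428, -0.0735, 0.0484]
force: [-5.7, 0.3, 4.6]
position: [0.5451, -0.0737, 0.0484]
force: [-6.2, 0.6, 6.5]
position: [0.5479, -0.074, 0.0484]
force: [-5.8, 1.0, 5.5]
position: [0.5505, -0.0742, 0.0484]
force: [-11.5, -0.6, 10.8]
tool in bay -0.09347199257731552 0.00022246570164709267 0.9982795206857485 [-11.463392    -0.56978693  10.79596898]
```

```bash
python3 -m jog '[{"tx":0,"ty":0.15,"tz":0,"roll":0,"jaw":1},{"tx":0,"ty":0,"tz":0,"roll":0,"jaw":1}]' | grep -E 'pos|force: \['
python3 -m jog '[{"tx":0,"ty":-1,"tz":0,"roll":0,"jaw":1},{"tx":0,"ty":-3,"tz":0,"roll":0,"jaw":1},{"tx":0,"ty":-3,"tz":0,"roll":0,"jaw":0.5},{"tx":0,"ty":0,"tz":-5,"roll":0,"jaw":0},{"tx":0,"ty":0,"tz":-5,"roll":0,"jaw":0},{"tx":0,"ty":0,"tz":-5,"roll":0,"jaw":0},{"tx":0,"ty":0,"tz":-3,"roll":0,"jaw":0},{"tx":0,"ty":0,"tz":0,"roll":0,"jaw":0}]'
python3 - <<'E'
from h import *
s=read_state();look('top','t3.png',['tin','bar']);look('scene',None,['tin','bar'])
P=np.array(s['position'])[:2];e=np.array([.9938,-.111]);n=np.array([.111,.9938]);b=np.array([.6434,-.0848])
print('tool in bay',(P-b)@e,(P-b)@n,s['opening'],s['force'])
im=cv2.imread('pics/t3.png')[150:310,250:480];im2=cv2.cvtColor(capture('scene')['img'],cv2.COLOR_RGB2BGR)[200:360,200:430];cv2.imwrite('pics/t3c.png',cv2.resize(np.vstack([im,im2]),None,fx=1.8,fy=1.8))
E
```

```text
position: [0.5503, -0.0742, 0.0485]
force: [-9.8, -0.3, 9.0]
time_s: 26.8
position: [0.4883, -0.0685, 0.2331]
tcp_rot: [[0.111, 0.994, 0.013], [0.994, -0.11, -0.005], [-0.003, 0.013, -1.0]]
force: [0.5, 0.0, 0.7]
opening: 0.536
grasp_force: 0.0
tin [(0.92, [193.0, 442.0], [0.659, -0.387]), (0.81, [273.0, 398.0], [0.43, -0.226]), (0.7, [257.0, 477.0], [0.457, -0.46]), (0.68, [267.0, 230.0], [0.491, 0.259]), (0.51, [192.0, 292.0], [0.703, 0.061])]
bar [(0.65, [191.0, 292.0], [0.664, 0.056])]
tin [(0.9, [340.0, 128.0], [0.67, -0.397]), (0.84, [256.0, 430.0], [0.493, 0.262]), (0.81, [266.0, 115.0], [0.464, -0.463]), (0.78, [247.0, 224.0], [0.425, -0.219])]
bar [(0.56, [282.0, 360.0], [0.663, 0.068]), (0.25, [247.0, 223.0], [0.55, -0.197])]
tool in bay -0.15593351791880866 -0.0010639624027772542 0.5360299165795697 [0.52405431 0.01005483 0.70806906]
```

View pics/t3c.png

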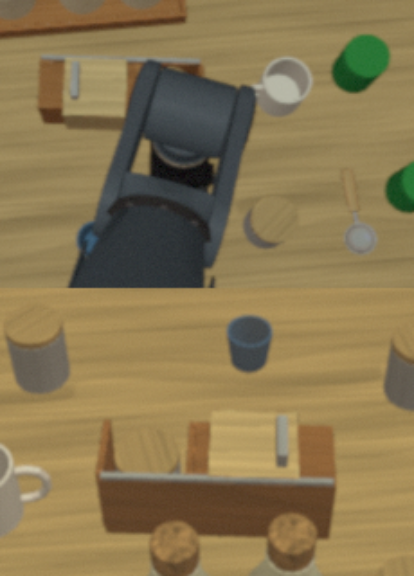

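B is in the compartment against the back wall, with the cover still open and the bar at top-view crop (74,78). I'll turn the tool back to keep clear of the bottles behind the box, and come down on the far side of the bar.

```bash
python3 -m jog '[{"tx":0,"ty":0,"tz":0,"roll":-0.143,"jaw":0},{"tx":0,"ty":0,"tz":0,"roll":-0.143,"jaw":0},{"tx":0,"ty":0,"tz":0,"roll":-0.143,"jaw":0},{"tx":0,"ty":0,"tz":0,"roll":-0.143,"jaw":0},{"tx":0,"ty":0,"tz":0,"roll":-0.143,"jaw":0},{"tx":0,"ty":0,"tz":0,"roll":-0.143,"jaw":0},{"tx":0,"ty":0,"tz":0,"roll":-0.143,"jaw":0},{"tx":0,"ty":0,"tz":0,"roll":-0.143,"jaw":0}]' | head -1
python3 -m jog '[{"tx":0,"ty":0,"tz":0,"roll":-0.143,"jaw":0},{"tx":0,"ty":0,"tz":0,"roll":-0.143,"jaw":0},{"tx":0,"ty":0,"tz":0,"roll":-0.141,"jaw":0},{"tx":-2.4,"ty":4.4,"tz":0,"roll":0,"jaw":0},{"tx":-2.4,"ty":4.4,"tz":0,"roll":0,"jaw":0},{"tx":-2.4,"ty":4.4,"tz":0,"roll":0,"jaw":0},{"tx":-2.4,"ty":4.4,"tz":0,"roll":0,"jaw":0},{"tx":-2.5,"ty":1.2,"tz":0,"roll":0,"jaw":0}]' | head -1
python3 -m jog '[{"tx":-2.5,"ty":0,"tz":0,"roll":0,"jaw":0},{"tx":0,"ty":0,"tz":4,"roll":0,"jaw":0},{"tx":0,"ty":0,"tz":0,"roll":0,"jaw":0},{"tx":0,"ty":0,"tz":0,"roll":0,"jaw":0}]'
python3 - <<'E'
from h import *
s=read_state();look('wrist',None,['bar'],s);look('top',None,['bar','tin'])
P=np.array(s['position'])[:2];e=np.array([.9938,-.111]);n=np.array([.111,.9938]);b=np.array([.6434,-.0848])
print('tool in bay',(P-b)@e,(P-b)@n)
E
```

```text
time_s: 27.95
time_s: 28.75
time_s: 29.15
position: [0.6481, 0.1031, 0.1863]
tcp_rot: [[-0.994, 0.111, -0.006], [0.111, 0.994, 0.0], [0.006, -0.001, -1.0]]
force: [0.1, -0.2, -0.0]
opening: 0.004
grasp_force: 0.0
bar [(0.71, [288.0, 249.0], [0.66, 0.061])]
bar [(0.97, [192.0, 290.0], [0.662, 0.061])]
tin [(0.84, [254.0, 474.0], [0.466, -0.454]), (0.81, [207.0, 342.0], [0.643, -0.083]), (0.58, [191.0, 444.0], [0.666, -0.393]), (0.57, [273.0, 402.0], [0.429, -0.236])]
tool in bay -0.01616527589827221 0.187278136771229
```

```bash
python3 -m jog '[{"tx":0,"ty":0,"tz":3,"roll":0,"jaw":0},{"tx":0,"ty":0,"tz":1.9,"roll":0,"jaw":0},{"tx":0,"ty":-0.5,"tz":0,"roll":0,"jaw":0},{"tx":0,"ty":-0.8,"tz":0,"roll":0,"jaw":0},{"tx":0,"ty":-0.8,"tz":0,"roll":0,"jaw":0},{"tx":0,"ty":-1,"tz":0,"roll":0,"jaw":0},{"tx":0,"ty":-1,"tz":0,"roll":0,"jaw":0},{"tx":0,"ty":-1,"tz":0,"roll":0,"jaw":0}]' | grep -E 'pos|force: \['
python3 -m jog '[{"tx":0,"ty":-1,"tz":0,"roll":0,"jaw":0},{"tx":0,"ty":-1,"tz":0,"roll":0,"jaw":0},{"tx":0,"ty":-1,"tz":0,"roll":0,"jaw":0},{"tx":0,"ty":-1,"tz":0,"roll":0,"jaw":0},{"tx":0,"ty":-1,"tz":0,"roll":0,"jaw":0},{"tx":0,"ty":-1,"tz":0,"roll":0,"jaw":0},{"tx":0,"ty":-1,"tz":0,"roll":0,"jaw":0}]' | grep -E 'pos|force: \['
python3 - <<'E'
from h import *
s=read_state()
P=np.array(s['position'])[:2];e=np.array([.9938,-.111]);n=np.array([.111,.9938]);b=np.array([.6434,-.0848])
print('tool in bay',(P-b)@e,(P-b)@n,s['force'])
E
```

```text
position: [0.6444, 0.0512, 0.1399]
force: [-0.0, -0.6, -0.3]
position: [0.6363, -0.018, 0.1393]
force: [-0.6, -0.2, -0.7]
tool in bay -0.014461664722797078 0.06563892934183117 [-0.61797295 -0.24028888 -0.69771688]
```

```bash
python3 - <<'E'
from h import *
s=read_state();look('wrist',None,['bar'],s);look('top',None,['bar']);c=look('scene','s5.png',['bar'])
im=cv2.imread('pics/s5.png')[200:360,200:430];cv2.imwrite('pics/s5c.png',cv2.resize(im,None,fx=3,fy=3))
E
```

```text
bar [(0.7, [323.0, 502.0], [0.658, 0.062])]
bar []
bar [(0.77, [282.0, 360.0], [0.661, 0.067])]
```

View pics/s5c.png

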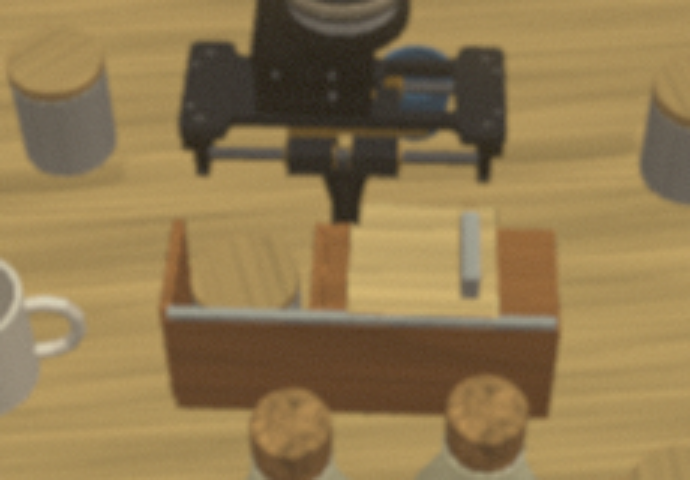

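```bash
python3 - <<'E'
from h import *
import rig
s=read_state();c=capture('scene');p=np.array(s['position']);print(rig.tips_ahead, p)
for dz in (0,.019): print(proj(c,p-[0,0,dz]))
b=np.array([.6434,-.0848]);e=np.array([.9938,-.111]);n=np.array([.111,.9938])
for q in (.116,): 
  for x in (-.028,.028):
    for z in (.108,.13): print(x,z,proj(c,[*(b+x*e+(.03+q)*n),z]))
print('plate front edge left',proj(c,[*(b-.052*e+(q-.048)*n),.108]),'back',proj(c,[*(b+.044*e+(q-.048)*n),.108]))
E
```

```text
0.019 [ 0.63640048 -0.01679399  0.13927434]
(np.float64(271.42941887823065), np.float64(314.5732604066359))
(np.float64(277.82005249879137), np.float64(314.6741246154173))
-0.028 0.108 (np.float64(277.54008489896574), np.float64(355.12035418700043))
-0.028 0.13 (np.float64(270.2405250390607), np.float64(355.6251247887785))
0.028 0.108 (np.float64(300.15991023529466), np.float64(355.46894816345304))
0.028 0.13 (np.float64(292.93345094415764), np.float64(355.99913416194806))
plate front edge left (np.float64(267.4367515191025), np.float64(316.1001796158575)) back (np.float64(305.9113784020467), np.float64(314.0876236448366))
```

The cover hasn't moved (bar still at crop (470,253)), and the fingertips appear about 1 cm higher than I assumed, so they passed over the bar. I'll go back and descend lower.

```bash
python3 -m jog '[{"tx":0,"ty":0,"tz":-3,"roll":0,"jaw":0},{"tx":0,"ty":4,"tz":0,"roll":0,"jaw":0},{"tx":0,"ty":4.5,"tz":0,"roll":0,"jaw":0},{"tx":0,"ty":4.2,"tz":0,"roll":0,"jaw":0},{"tx":-1,"ty":0,"tz":2.5,"roll":0,"jaw":0},{"tx":0,"ty":0,"tz":1,"roll":0,"jaw":0},{"tx":0,"ty":0,"tz":0,"roll":0,"jaw":0}]' | grep -E 'pos|force: \['
for i in 1 2 3; do python3 -m jog '[{"tx":0,"ty":0,"tz":0.3,"roll":0,"jaw":0},{"tx":0,"ty":0,"tz":0,"roll":0,"jaw":0}]' | grep -E 'pos|force: \['; done
python3 - <<'E'
from h import *
s=read_state();c=grab('scene','s6.png')
P=np.array(s['position'])[:2];e=np.array([.9938,-.111]);n=np.array([.111,.9938]);b=np.array([.6434,-.0848])
print('tool in bay',(P-b)@e,(P-b)@n,s['force'],proj(c,np.array(s['position'])-[0,0,.019]))
im=cv2.imread('pics/s6.png')[220:340,260:460];cv2.imwrite('pics/s6c.png',cv2.resize(im,None,fx=4,fy=4))
E
```

```text
position: [0.6583, 0.1081, 0.1319]
force: [-0.9, 0.5, -0.5]
position: [0.6603, 0.107, 0.1316]
force: [0.6, -0.2, -0.6]
position: [0.6604, 0.1074, 0.1285]
force: [-0.1, 0.3, 0.2]
position: [0.6601, 0.1078, 0.125]
force: [1.2, -0.3, -0.4]
tool in bay -0.004747418962883724 0.19330679974778914 [ 1.16692819 -0.33493293 -0.39882977] (np.float64(287.96006163514204), np.float64(379.57592784671454))
```

View pics/s6c.png

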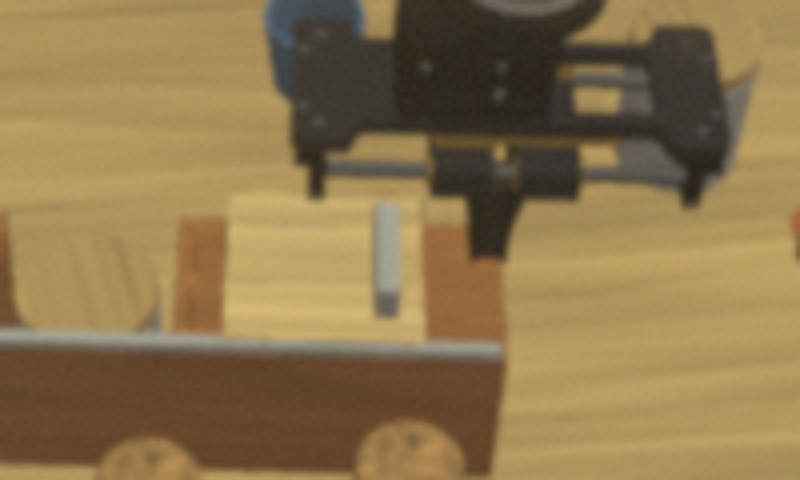

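Tips at crop (490,258) now stand beside the bar at (388,260), and lower. I'll push with force readings.

```bash
python3 -m jog '[{"tx":0,"ty":-0.6,"tz":0,"roll":0,"jaw":0},{"tx":0,"ty":-0.8,"tz":0,"roll":0,"jaw":0},{"tx":0,"ty":-0.6,"tz":0,"roll":0,"jaw":0}]' | grep -E 'pos|force: \['
for i in 1 2 3 4 5 6; do python3 -m jog '[{"tx":0,"ty":-0.5,"tz":0,"roll":0,"jaw":0}]' | grep -E 'pos|force: \['; done
python3 - <<'E'
from h import *
s=read_state();look('scene',None,['bar']);look('wrist',None,['bar'],s)
E
```

```text
position: [0.6581, 0.0872, 0.1253]
force: [0.5, -0.8, -0.7]
position: [0.6576, 0.0821, 0.1253]
force: [-0.3, 0.2, -0.1]
position: [0.6571, 0.0774, 0.1254]
force: [-0.0, 0.4, 0.6]
position: [0.6565, 0.0731, 0.1253]
force: [0.1, 1.7, 0.0]
position: [0.656, 0.0684, 0.1253]
force: [-0.3, 2.4, 0.6]
position: [0.6554, 0.0634, 0.1253]
force: [0.0, 2.2, 0.3]
position: [0.6548, 0.0583, 0.1253]
force: [-0.0, 1.5, 0.7]
bar [(0.68, [282.0, 348.0], [0.66, 0.046])]
bar []
```

```bash
python3 -m jog '[{"tx":0,"ty":-0.8,"tz":0,"roll":0,"jaw":0},{"tx":0,"ty":-1,"tz":0,"roll":0,"jaw":0},{"tx":0,"ty":-1,"tz":0,"roll":0,"jaw":0},{"tx":0,"ty":-1,"tz":0,"roll":0,"jaw":0},{"tx":0,"ty":-1,"tz":0,"roll":0,"jaw":0},{"tx":0,"ty":-1,"tz":0,"roll":0,"jaw":0},{"tx":0,"ty":-1,"tz":0,"roll":0,"jaw":0},{"tx":0,"ty":-1,"tz":0,"roll":0,"jaw":0}]' | grep -E 'pos|force: \['
for i in 1 2 3 4 5 6; do python3 -m jog '[{"tx":0,"ty":-0.4,"tz":0,"roll":0,"jaw":0}]' | grep -E 'pos|force: \['; done
```

```text
position: [0.6458, -0.0201, 0.1252]
force: [-0.5, 1.9, 1.2]
position: [0.6454, -0.0246, 0.1252]
force: [-1.1, 2.0, -0.1]
position: [0.645, -0.0277, 0.1252]
force: [-1.4, 2.7, 0.4]
position: [0.6446, -0.0313, 0.1252]
force: [-1.4, 1.8, -0.2]
position: [0.6442, -0.0351, 0.1252]
force: [-1.1, 2.7, 1.1]
position: [0.6437, -0.0391, 0.1252]
force: [-1.0, 2.6, 0.6]
position: [0.6435, -0.0404, 0.1252]
force: [1.1, 15.6, 1.7]
```

```bash
python3 -m jog '[{"tx":0,"ty":0,"tz":0,"roll":0,"jaw":0},{"tx":0,"ty":1.5,"tz":0,"roll":0,"jaw":0},{"tx":0,"ty":0.5,"tz":-4,"roll":0,"jaw":0},{"tx":3,"ty":0,"tz":-5,"roll":0,"jaw":0},{"tx":4.5,"ty":2,"tz":-4,"roll":0,"jaw":0},{"tx":4.5,"ty":4,"tz":0,"roll":0,"jaw":0},{"tx":4.5,"ty":4,"tz":0,"roll":0,"jaw":0},{"tx":0,"ty":0,"tz":0,"roll":0,"jaw":0}]' 
python3 - <<'E'
from h import *
look('top','t9.png',['bar','tin','mug','cup','spoon','capsule','jar']);look('scene','s9.png',['bar','tin'])
a=cv2.imread('pics/t9.png')[150:310,140:500];b=cv2.imread('pics/s9.png')[190:370,90:520];b=cv2.resize(b,(360,151));cv2.imwrite('pics/f.png',cv2.resize(np.vstack([a,b]),None,fx=1.9,fy=1.9))
E
```

```text
time_s: 35.9
position: [0.5146, 0.077, 0.24]
tcp_rot: [[-0.994, 0.106, -0.004], [0.106, 0.994, 0.0], [0.004, -0.0, -1.0]]
force: [1.1, 0.1, -0.8]
opening: 0.004
grasp_force: 0.0
bar [(0.74, [192.0, 336.0], [0.65, -0.062])]
tin [(0.92, [190.0, 442.0], [0.667, -0.39]), (0.76, [266.0, 231.0], [0.493, 0.255]), (0.63, [274.0, 397.0], [0.427, -0.223]), (0.6, [257.0, 476.0], [0.456, -0.459])]
mug [(0.77, [202.0, 400.0], [0.642, -0.259])]
cup [(0.56, [287.0, 302.0], [0.415, 0.055])]
spoon [(0.7, [270.0, 446.0], [0.426, -0.366])]
capsule [(0.57, [237.0, 206.0], [0.587, 0.325])]
jar [(0.69, [276.0, 169.0], [0.481, 0.435])]
bar [(0.79, [281.0, 299.0], [0.65, -0.048]), (0.31, [277.0, 490.0], [0.668, 0.319])]
tin [(0.95, [247.0, 223.0], [0.424, -0.219]), (0.88, [341.0, 126.0], [0.671, -0.401]), (0.77, [265.0, 118.0], [0.463, -0.457]), (0.69, [258.0, 429.0], [0.498, 0.257]), (0.53, [240.0, 339.0], [0.422, 0.055])]
```

View pics/f.png

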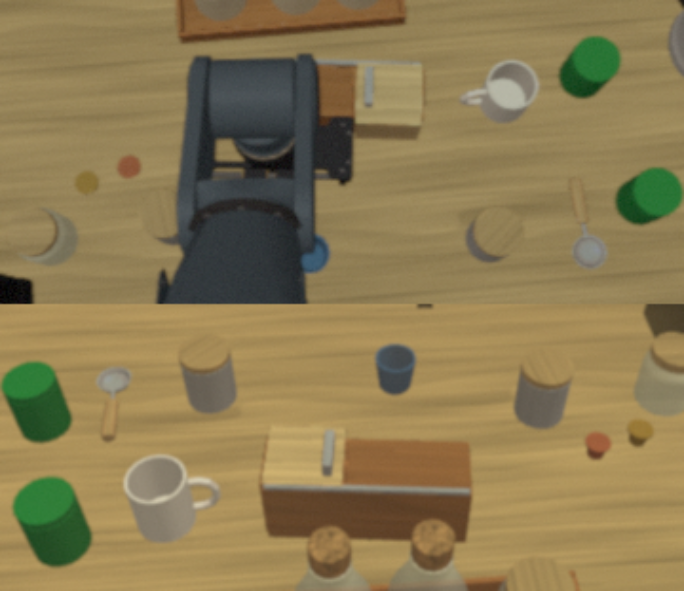

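The cover is shut (bar at (369,88) in the top half), the two empty tins are standing, and the bystanders are where they were.

```bash
python3 -c "
from rig import hand_in
print(hand_in())"
```

```text
the job is handed in; nothing more can be done
None
```

I found the full canister by feel (about 4.3 N to push, against about 1.3 N for each of the other two). I slid it into the box against the back wall, shut the cover to its stop, and handed the job in at about 36 s of robot time.

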